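# Start the rotor lid screw in its thread and hold it

## Task

The black lid screw of the tube rotor is resting on top of its thread, not in it. Turn it backward (counter-clockwise from above) until you feel it drop at the thread start, then turn it forward (clockwise) one full turn so that it is properly started. Finish while still gripping the knob, holding the screw there, and leave the other things on the worktop alone.

Things in the scene. Friction and masses are not known exactly. Their poses are not given: they have to be found in the camera images.
- rotor: Tube rotor locked on its stand, fixed: grey plate 150 x 150 mm, dark drum, steel lid disc 148 mm across (51 mm high at the rim, 56 mm near the middle) with six round blue tube windows and a black tick every quarter turn, brass boss 43 mm across in the middle. Origin: centre of the underside, on the screw's axis; z up.
- boss_top (a point): Top centre of the brass threaded boss, 66 mm above the worktop. Turned back, the screw climbs up to 2 mm, then comes off the crest at the thread start and falls 9 mm onto the thread (grip point then 34 to 36 mm over the boss top); a tight grip can hold it up until it opens. From there clockwise turning takes it down 9 mm a turn, with 0.4 mm end play.
- knob (a point): Grip point of the captive lid screw, on the axis of its round black knob (34 mm across, 28 high, red stripe on side and top), 10 mm below the knob's top. x points to the stripe, z up. Grip across the knob at any yaw. The screw only turns and slides on its axis. At the start it rests by its weight (about 1 N) on the thread's crest, grip point 41 to 43 mm over the boss top.
- screw_turn (a joint): Turning angle of the screw, rad, growing forward (clockwise from above); the zero is arbitrary and does not tell where the thread starts: that lies 0.3 to 1.5 rad back from the start, unknown. A pin stops it 0.6 rad behind the thread start. Forward from the crest a blunt ridge stops it within 1.8 rad. It stays where it is left (about 0.025 Nm of friction).
- timer: Bystander: white bench timer lying flat, 58 x 68 x 18 mm; origin centre of the underside.
- stapler: Bystander: blue and black stapler, 33 x 130 x 43 mm; origin centre of the underside.
- enzyme_bottle: Bystander: small white bottle with purple cap, 34 mm diameter, 70 mm high; origin centre of the underside.
- red_bottle: Bystander: white bottle with red cap, 48 mm diameter, 110 mm high; origin centre of the underside.
- carton: Bystander: white and green reagent carton, 60 x 115 x 42 mm; origin centre of the underside.
- test_card: Bystander: white plastic test card, 52 x 70 x 5 mm; origin centre of the underside.

How it is judged:
By the outcome, as a careful person would: the job done as asked, in the order asked, and still so for the second after the job is handed in, while the arm keeps its last pose, push and grip.
It also fails if it takes over 64 s, if anything falls off the work surface, if the arm or the gripper's body presses on something with over 40 N, if the wrist force passes 120 N, or if a joint passes its speed limit or range.

## Robot

A 7-joint arm with a two-finger parallel gripper is mounted at the origin on a cart in front of the work surface, level with it; the furniture and walls round the work are solid. World frame = base frame: x ahead of the robot, y to its left, z up, the work surface at z = 0. Lengths are in m, angles in rad, forces in N, time in s.
With the tool pointing down it reaches from about 0.425 to 0.975 m from the base axis. Payload 16.7 kg.
Tool frame: the origin (TCP) lies at the very end of the fingers, on their centre line; the grasp point (between the pads) lies 19 mm behind it; z points along the fingers, y is the direction in which the jaws open and shut (so a half turn about z gives the same grasp; the last joint's range is limited). The gripper opens to 85 mm and grips with 20 to 120 N. Pads are 22 mm wide; open, the fingers measure 114 mm over their backs; the gripper's body (76 mm by 85 mm) begins 54 mm behind the grasp point. The pads swing forward as they close: fully open they stand 13 mm farther back than shut.
Start: joints at [-1.452, 0.426, 0.074, 1.606, -0.034, 1.111, -0.067], TCP at [0.179, 0.651, 0.231] pointing down, gripper open.
Joint ranges: [-2.85, 2.85], [-0.5, 2.14], [-1.23, 1.37], [0.21, 2.46], [-1.02, 4.16], [0.16, 2.05], [-2.73, 2.73]. Speed limits (rad/s): [1.89, 1.89, 2.39, 2.39, 3.01, 3.01, 3.01].

## Interface

Orientations are given as a rotation vector (axis times angle).
In Python, from station import r gives the robot as it stands. The module is installed in compiled form; this text tells all that it offers.
- The arm moves only by the tool jog_arm, never from a script. Its argument "deltas" is text: rows parted by semicolons, each of 6 numbers parted by spaces: the shift along the tool's x, y, z in cm, then the turn, a rotation vector about the tool's x, y, z in rad. A call has 1 to 12 rows; each row is the pose to reach, as a shift and turn from the pose commanded when the call began, along the tool's axes at that moment; what a row does not reach only later rows make up. A row lasts 1/8 s, in which the tool goes at most 62.5 mm and 10.7 degrees, less where a joint would pass 70% of its speed; a pose out of reach is approached as far as the arm can. A call with a gripper value outside its range is refused whole. "gripper" is the gripper's target within -1 to 1 (fully open at 1, half-way at 0, shut at -1), set as the call begins (left out, the last holds). The fingers move at their own pace and stop on an object; "newtons" is the grip in N (left out, the last holds). Time passes only in rows, so rows that repeat a pose let the fingers close. It gives the time, the measured TCP pose, the force and the opening at its end, in the units of the state.
- r.read_state(): the state, without advancing time (a new reading comes with each control period).
- r.get_image(name): name is "scene" or "top" or "wrist"; returns a dict with "pixels" (420x560x3 uint8, red, green, blue), "mtx" (3x3 intrinsics, pixels), "pose" (4x4, takes a point from camera to world coordinates). Camera axes: x right, y down, z forward; pixel columns grow to the right and rows downward; lengths in m; the calibration is good to about 2 mm. A picture is of the moment at which its call begins. There is no depth.
- r.close_job(): hands the job in, once; it reports no verdict.
The state is a dict: "time_s": time; "qpos": joint angles; "qvel": joint speeds; "joint_efforts": joint torques, N m; "position": TCP position; "tcp_rot": TCP orientation; "contact_force": force on the tool from outside, world axes, zero at the start; "wrist_torque": the same for the moment, N m; "opening": opening from 0.0 (shut) to 1.0 (fully open).
Only numpy, scipy, OpenCV 4.12 (cv2) and the standard library are available. Lean on these libraries where they do the work, as an engineer would, in place of code of your own. Each camera call takes 0.05 s, during which the arm holds its last target.

## Working session

There is one attempt and no reset: what is moved stays moved. The work goes in short steps, Python scripts to look and compute and a tool call to move; the robot and the scene stay as the last step left them, time stands still between calls to the robot, and variables do not carry over. Pictures are saved under pics/ and viewed, and the job is handed in when it is done.

Besides the shell and the picture viewer there is one more tool, called after ">>>" by a JSON object that holds its "fn" and its "kwargs", one argument or row to a line. jog_arm: Moves the arm, as the interface text tells. Its arguments: {"type":"object","properties":{"deltas":{"type":"string"},"gripper":{"type":"number"},"newtons":{"type":"number"}},"required":["deltas"]}

```bash
mkdir -p pics; python3 - <<'E'
from station import r
import cv2,numpy as np
np.set_printoptions(precision=4,suppress=True)
s=r.read_state()
print(s)
for n in("scene","top","wrist"):
    d=r.get_image(n);cv2.imwrite(f"pics/{n}0.png",d["pixels"][:,:,::-1]);print(n,d["mtx"],d["pose"])
E
```

```text
{'time_s': 0.0, 'qpos': array([-1.4525,  0.4267,  0.0739,  1.6066, -0.0341,  1.1108, -0.0671]), 'qvel': array([ 0.    ,  0.0003, -0.0004,  0.002 ,  0.0009,  0.0014,  0.0001]), 'joint_efforts': array([ -0.0002, -94.9841,   3.7608, -46.3504,   0.0192,   0.0103,
         0.    ]), 'position': array([0.1786, 0.6505, 0.2306]), 'tcp_rot': array([-0.4195, -3.1134,  0.002 ]), 'contact_force': array([ 0.6014,  0.859 , -0.0529]), 'wrist_torque': array([-0.0283, -0.022 , -0.0034]), 'opening': 1.003493133505063}
scene [[542.8334   0.     273.5115]
 [  0.     542.8334 217.883 ]
 [  0.       0.       1.    ]] [[ 0.661  -0.5053  0.5548 -0.2092]
 [-0.7504 -0.4425  0.491  -0.7077]
 [-0.0025 -0.7409 -0.6716  1.0376]
 [ 0.      0.      0.      1.    ]]
top [[536.4768   0.     286.6062]
 [  0.     536.4768 203.5352]
 [  0.       0.       1.    ]] [[-0.0105 -0.986   0.1666  0.2799]
 [-0.9997  0.0137  0.0182 -0.0414]
 [-0.0202 -0.1664 -0.9859  1.4926]
 [ 0.      0.      0.      1.    ]]
wrist [[331.0519   0.     280.0364]
 [  0.     331.0519 213.7405]
 [  0.       0.       1.    ]] [[ 0.2648  0.9113  0.3154  0.0961]
 [ 0.9643 -0.2503 -0.0864  0.6736]
 [ 0.0002  0.327  -0.945   0.3739]
 [ 0.      0.      0.      1.    ]]
```

View pics/scene0.png

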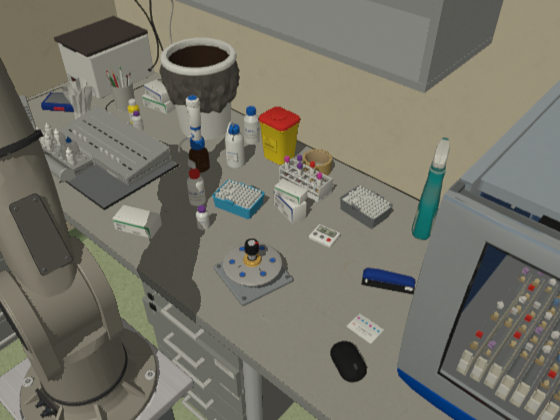

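View pics/top0.png

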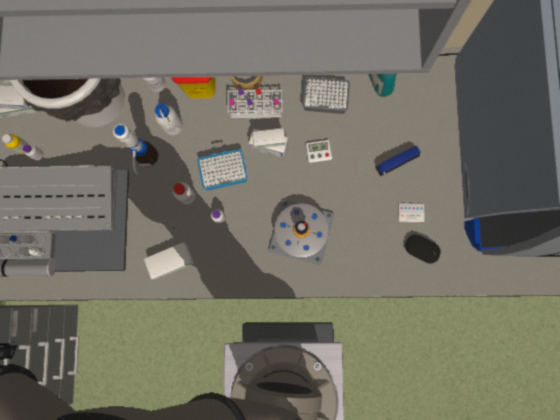

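View pics/wrist0.png

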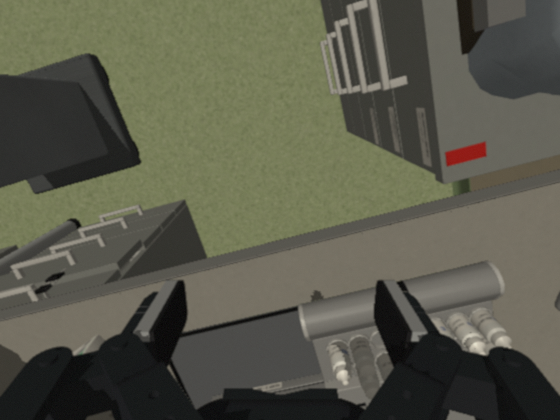

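The knob is near (302,227) in top and (252,244) in scene, standing on the steel lid. I'll zoom in and measure it.

```bash
cat > h.py <<'E'
import numpy as np,cv2
from station import r
from scipy.spatial.transform import Rotation as R
np.set_printoptions(precision=4,suppress=True)
def ray(d,u,v):
    K=d["mtx"];P=d["pose"];w=P[:3,:3]@np.linalg.solve(K,[u,v,1.]);return P[:3,3],w/np.linalg.norm(w)
def onz(d,u,v,z):
    o,w=ray(d,u,v);return o+w*(z-o[2])/w[2]
def proj(d,p):
    P=d["pose"];c=P[:3,:3].T@(np.asarray(p)-P[:3,3]);q=d["mtx"]@c;return q[:2]/q[2]
def tri(a,b):
    (o1,w1),(o2,w2)=a,b
    A=np.c_[w1,-w2];t=np.linalg.lstsq(A,o2-o1,rcond=None)[0]
    p,q=o1+t[0]*w1,o2+t[1]*w2;return (p+q)/2,np.linalg.norm(p-q)
E
python3 - <<'E'
from h import *
out=[]
for n,(u,v) in (("top",(302,230)),("scene",(253,252))):
    d=r.get_image(n);im=d["pixels"]
    c=im[v-45:v+45,u-45:u+45,::-1]
    out.append(cv2.resize(c,(400,400),interpolation=cv2.INTER_NEAREST) if 0 else cv2.resize(c,None,fx=4.4,fy=4.4,interpolation=cv2.INTER_NEAREST))
    hsv=cv2.cvtColor(im,cv2.COLOR_RGB2HSV)
    # blue windows
    m=cv2.inRange(hsv,(100,90,60),(130,255,255))
    k,_,st,ce=cv2.connectedComponentsWithStats(m)
    sel=[(ce[i],st[i,4]) for i in range(1,k) if np.hypot(*(ce[i]-(u,v)))<45 and st[i,4]>6]
    print(n);
    for cc,a in sel:print(cc,a,onz(d,*cc,.0535))
    # dark + brass
    brass=cv2.inRange(hsv,(10,110,60),(25,255,255))
    for nm,mm in (("dark",cv2.inRange(hsv,(0,0,0),(180,255,45))),("red",cv2.inRange(hsv,(0,120,60),(6,255,255))),("brass",brass)):
        k,_,st,ce=cv2.connectedComponentsWithStats(mm)
        for i in range(1,k):
            if np.hypot(*(ce[i]-(u,v)))<30 and st[i,4]>2: print(nm,ce[i],st[i])
cv2.imwrite("pics/z1.png",np.hstack(out))
E
```

```text
top
[296.  211.5] 16 [ 0.5008 -0.0401  0.0535]
[314.1579 216.1579] 19 [ 0.4874 -0.0891  0.0535]
[282.8824 224.5882] 17 [ 0.4655 -0.0042  0.0535]
[319.     234.2105] 19 [ 0.4382 -0.1012  0.0535]
[287.5 242.5] 16 [ 0.4169 -0.0162  0.0535]
[305.75  247.375] 16 [ 0.4031 -0.065   0.0535]
red [305.  223.5] [304 223   3   2   6]
brass [300.9444 232.5222] [293 226  17  12  90]
scene
[242.1176 248.4118] 17 [ 0.4644 -0.0046  0.0535]
[261.1176 247.5882] 17 [ 0.4984 -0.039   0.0535]
[272.  259.5] 16 [ 0.4855 -0.0874  0.0535]
[231.8125 261.3125] 16 [ 0.4152 -0.0165  0.0535]
[262.4706 273.1176] 17 [ 0.4363 -0.1     0.0535]
[242.     273.7895] 19 [ 0.402  -0.0642  0.0535]
dark [251.1328 248.7734] [245 240  14  15 128]
red [256.5  242.75] [255 242   4   3   8]
brass [251.7635 260.6351] [243 253  18  14 148]
```

View pics/z1.png

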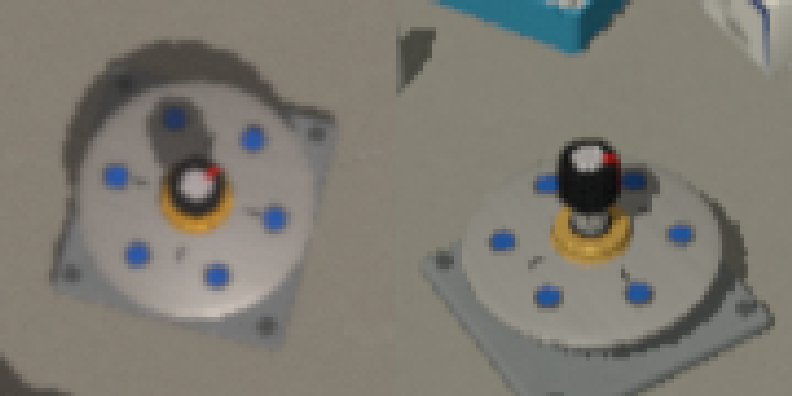

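The rotor axis is at about (0.451, -0.052): the two views' window means were (0.452, -0.0526) and (0.4503, -0.052). I'll move over it, bowing outward, and turn the tool along with the base.

>>> {"fn": "jog_arm", "kwargs": {
  "deltas": "-4 -4 -0.5 0 0 0.1; -8 -8.5 -1 0 0 0.2; -12 -13 -1.5 0 0 0.3; -16 -17 -2 0 0 0.4; -20 -21 -2 0 0 0.5; -23.5 -25 -2 0 0 0.6; -26.7 -29 -2 0 0 0.7; -26.7 -29 -2 0 0 0.7",
  "gripper": 1
}}

```text
time_s: 1.25
position: [0.3608, 0.2973, 0.2516]
tcp_rot: [-1.471, -2.776, -0.001]
contact_force: [0.0, 0.6, 0.4]
opening: 0.996
```

```bash
python3 - <<'E'
from h import *
s=r.read_state();print(s["time_s"],s["position"],s["qpos"],s["contact_force"]);M=R.from_rotvec(s["tcp_rot"]).as_matrix();print(M)
t=np.array([.4512,-.0523,.22]);print("d tool cm",M.T@(t-s["position"])*100)
E
```

```text
1.25 [0.3608 0.2973 0.2516] [-1.1574  0.0523  0.3462  2.0463 -0.0207  1.0459 -0.205 ] [0.0219 0.6026 0.446 ]
[[-0.5616  0.8274  0.0001]
 [ 0.8274  0.5616  0.0004]
 [ 0.0002  0.0003 -1.    ]]
d tool cm [-34.0072 -12.1508   3.1494]
```

>>> {"fn": "jog_arm", "kwargs": {
  "deltas": "-5 -1.8 0.5 0 0 0.1; -10 -3.6 1 0 0 0.2; -15 -5.4 1.5 0 0 0.3; -20 -7.2 2 0 0 0.4; -25 -9 2.5 0 0 0.5; -30 -10.7 3 0 0 0.6; -34 -12.15 3.1 0 0 0.7; -34 -12.15 3.1 0 0 0.7"
}}

```text
time_s: 2.25
position: [0.4525, -0.0506, 0.2204]
tcp_rot: [2.331, 2.105, -0.001]
contact_force: [0.3, 0.8, 1.0]
opening: 1.003
```

```bash
python3 - <<'E'
from h import *
s=r.read_state();print(s["time_s"],s["position"],s["qpos"],s["contact_force"]);M=R.from_rotvec(s["tcp_rot"]).as_matrix();print(M)
d=r.get_image("wrist");cv2.imwrite("pics/w1.png",d["pixels"][:,:,::-1])
for z in(.066,.108,.118):print(z,proj(d,[.4512,-.0523,z]))
E
```

```text
2.25 [ 0.4525 -0.0506  0.2204] [-0.7404  0.0668  0.7554  2.1235 -0.0544  0.9698 -0.0572] [0.3386 0.827  1.0216]
[[ 0.1016  0.9948  0.0003]
 [ 0.9948 -0.1016 -0.0009]
 [-0.0009  0.0004 -1.    ]]
0.066 [279.8916 197.473 ]
0.108 [279.8142 211.9659]
0.118 [279.7923 216.0672]
```

View pics/w1.png

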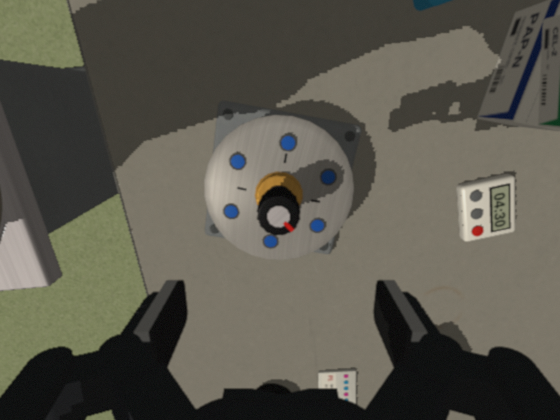

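The wrist view shows the knob top at about (278,214) and the predicted point at (280,216). I'll refine the axis from the windows in this view.

```bash
python3 - <<'E'
from h import *
d=r.get_image("wrist");im=d["pixels"];hsv=cv2.cvtColor(im,cv2.COLOR_RGB2HSV)
m=cv2.inRange(hsv,(100,90,40),(130,255,255));m[:100]=0;m[260:]=0
k,_,st,ce=cv2.connectedComponentsWithStats(m)
P=[onz(d,*ce[i],.0535) for i in range(1,k) if st[i,4]>40 and 200<ce[i][0]<360];P=np.array(P);print(P,P.mean(0))
c,_=cv2.findContours(cv2.inRange(hsv,(0,0,0),(180,255,50))[180:250,240:320],cv2.RETR_EXTERNAL,cv2.CHAIN_APPROX_NONE)
c=max(c,key=cv2.contourArea);print(cv2.boundingRect(c),cv2.fitEllipse(c))
s=cv2.inRange(hsv,(0,0,150),(180,70,255))[200:230,262:294];print(cv2.moments(s,True)["m10"]/cv2.moments(s,True)["m00"]+262,cv2.moments(s,True)["m01"]/cv2.moments(s,True)["m00"]+200)
print(onz(d,278.5,214.5,.118))
s=r.read_state();M=R.from_rotvec(s["tcp_rot"]).as_matrix()
t=np.array([.4512,-.0523,.088]);print("d tool cm",M.T@(t-s["position"])*100)
E
```

```text
[[ 0.4633 -0.0042  0.0535]
 [ 0.4146 -0.0165  0.0535]
 [ 0.4984 -0.04    0.0535]
 [ 0.4011 -0.065   0.0535]
 [ 0.4847 -0.0885  0.0535]
 [ 0.436  -0.1008  0.0535]] [ 0.4497 -0.0525  0.0535]
(19, 8, 41, 49) ((39.06321334838867, 32.01152038574219), (38.259681701660156, 45.71638107299805), 3.61159086227417)
278.4503311258278 218.2682119205298
[ 0.45   -0.0491  0.118 ]
d tool cm [-0.445  -0.053  13.2271]
```

>>> {"fn": "jog_arm", "kwargs": {
  "deltas": "-0.2 -0.1 3 0 0 0; -0.4 -0.1 6 0 0 0; -0.4 -0.1 8 0 0 0; -0.4 -0.1 8 0 0 0; -0.4 -0.1 8 0 0 0"
}}

```text
time_s: 2.98
position: [0.4511, -0.0516, 0.141]
tcp_rot: [2.325, 2.113, 0.001]
contact_force: [-0.5, -0.1, -1.0]
opening: 0.998
```

```bash
cat > st.py <<'E'
from h import *
s=r.read_state();print(s["time_s"],s["position"],s["qpos"],"F",s["contact_force"],s["wrist_torque"],s["opening"]);M=R.from_rotvec(s["tcp_rot"]).as_matrix();print(M[:,1],"jaw yaw",np.arctan2(M[1,1],M[0,1]))
t=np.array([.4505,-.0524,.089]);print("d tool cm",M.T@(t-s["position"])*100)
E
python3 st.py
```

```text
2.975 [ 0.4511 -0.0516  0.141 ] [-0.6719  0.2187  0.7347  2.2063 -0.2082  0.7822  0.1039] F [-0.5154 -0.0831 -1.0455] [ 0.026   0.0052 -0.0218] 0.9978996892490299
[ 0.9954 -0.0955  0.0006] jaw yaw -0.09560894059503243
d tool cm [-0.0914 -0.0544  5.201 ]
```

>>> {"fn": "jog_arm", "kwargs": {
  "deltas": "-0.1 -0.05 2 0 0 0; -0.1 -0.05 4 0 0 0; -0.1 -0.05 5.3 0 0 0; -0.1 -0.05 5.3 0 0 0; -0.1 -0.05 5.3 0 0 0"
}}

```text
time_s: 3.6
position: [0.4505, -0.0532, 0.088]
tcp_rot: [2.326, 2.111, 0.001]
contact_force: [-0.5, -0.5, 0.8]
opening: 0.999
```

```bash
python3 st.py; python3 - <<'E'
from h import *
d=r.get_image("wrist");cv2.imwrite("pics/w2.png",d["pixels"][:,:,::-1])
E
```

```text
3.6 [ 0.4505 -0.0532  0.088 ] [-0.5928  0.3263  0.6702  2.2455 -0.3298  0.6628  0.2175] F [-0.4833 -0.4899  0.7824] [ 0.0159  0.0281 -0.003 ] 0.9988824279982805
[ 0.9953 -0.0969  0.0008] jaw yaw -0.09707672790708723
d tool cm [ 0.0809 -0.0118 -0.1011]
```

View pics/w2.png

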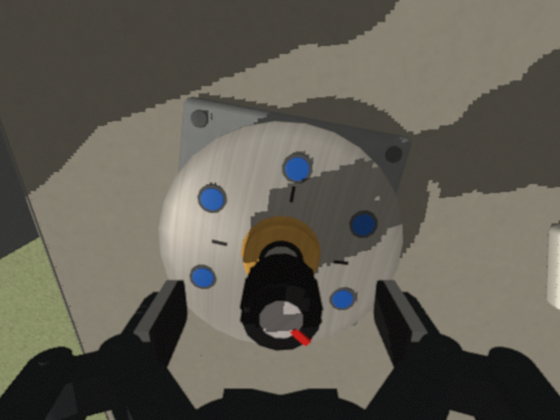

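The knob sits centred between the pads, at about (281,310). I'll close now.

>>> {"fn": "jog_arm", "kwargs": {
  "deltas": "0 0 0 0 0 0; 0 0 0 0 0 0; 0 0 0 0 0 0; 0 0 0 0 0 0; 0 0 0 0 0 0; 0 0 0 0 0 0",
  "gripper": -1,
  "newtons": 25
}}

```text
time_s: 4.4
position: [0.4507, -0.0532, 0.0875]
tcp_rot: [2.326, 2.111, 0.001]
contact_force: [3.8, 0.5, 1.7]
opening: 0.388
```

```bash
python3 st.py; python3 - <<'E'
from h import *
d=r.get_image("wrist");cv2.imwrite("pics/w3.png",d["pixels"][:,:,::-1])
E
```

```text
4.4 [ 0.4507 -0.0532  0.0875] [-0.5923  0.3273  0.6697  2.2456 -0.3308  0.6615  0.2183] F [3.8172 0.5443 1.6817] [ 0.0004 -1.0576  0.0078] 0.38780554226256597
[ 0.9953 -0.0969  0.0011] jaw yaw -0.09705287945768666
d tool cm [ 0.0805 -0.0324 -0.1454]
```

View pics/w3.png

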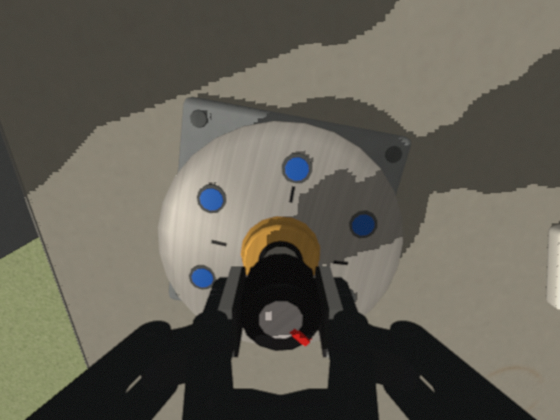

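>>> {"fn": "jog_arm", "kwargs": {
  "deltas": "0 0 0 0 0 -0.05; 0 0 0 0 0 -0.1; 0 0 0 0 0 -0.15; 0 0 0 0 0 -0.15; 0 0 0 0 0 -0.15"
}}

```text
time_s: 5.08
position: [0.4507, -0.0532, 0.0876]
tcp_rot: [2.161, 2.279, 0.001]
contact_force: [5.1, -0.5, 5.4]
opening: 0.388
```

```bash
python3 st.py
```

```text
5.075 [ 0.4507 -0.0532  0.0876] [-0.5612  0.3191  0.6307  2.2441 -0.3071  0.6585  0.3434] F [ 5.0867 -0.5274  5.3905] [ 0.0679 -0.9758  0.0558] 0.38839388996591045
[0.9986 0.0528 0.0012] jaw yaw 0.05278253426216433
d tool cm [ 0.0842 -0.02   -0.1416]
```

>>> {"fn": "jog_arm", "kwargs": {
  "deltas": "0 0 -0.005 0 0 -0.05; 0 0 -0.01 0 0 -0.1; 0 0 -0.015 0 0 -0.15; 0 0 -0.015 0 0 -0.15; 0 0 -0.015 0 0 -0.15"
}}

```text
time_s: 5.7
position: [0.4507, -0.0532, 0.0877]
tcp_rot: [1.986, 2.433, 0.001]
contact_force: [5.4, 0.3, 5.1]
opening: 0.388
```

>>> {"fn": "jog_arm", "kwargs": {
  "deltas": "0 0 -0.005 0 0 -0.05; 0 0 -0.01 0 0 -0.1; 0 0 -0.015 0 0 -0.15; 0 0 -0.015 0 0 -0.15; 0 0 -0.015 0 0 -0.15"
}}

```text
time_s: 6.32
position: [0.4507, -0.0532, 0.0879]
tcp_rot: [1.798, 2.575, 0.001]
contact_force: [5.3, -0.1, 4.8]
opening: 0.393
```

>>> {"fn": "jog_arm", "kwargs": {
  "deltas": "0 0 -0.005 0 0 -0.05; 0 0 -0.01 0 0 -0.1; 0 0 -0.01 0 0 -0.1; 0 0 -0.01 0 0 -0.1"
}}

```text
time_s: 6.82
position: [0.4508, -0.0532, 0.088]
tcp_rot: [1.666, 2.662, 0.001]
contact_force: [4.8, -0.5, 6.1]
opening: 0.389
```

>>> {"fn": "jog_arm", "kwargs": {
  "deltas": "0 0 -0.005 0 0 -0.05; 0 0 -0.01 0 0 -0.1; 0 0 -0.01 0 0 -0.1; 0 0 -0.01 0 0 -0.1"
}}

```text
time_s: 7.32
position: [0.4508, -0.0533, 0.0882]
tcp_rot: [1.531, 2.742, 0.001]
contact_force: [4.6, 0.6, 6.6]
opening: 0.391
```

>>> {"fn": "jog_arm", "kwargs": {
  "deltas": "0 0 -0.005 0 0 -0.05; 0 0 -0.01 0 0 -0.1; 0 0 -0.01 0 0 -0.1; 0 0 -0.01 0 0 -0.1"
}}

```text
time_s: 7.82
position: [0.4507, -0.0532, 0.0882]
tcp_rot: [1.393, 2.815, 0.001]
contact_force: [4.8, -0.3, 7.2]
opening: 0.386
```

Still on the crest at 0.75 rad back, with Fz about 7 N. I'll keep going in the same steps.

>>> {"fn": "jog_arm", "kwargs": {
  "deltas": "0 0 -0.007 0 0 -0.05; 0 0 -0.015 0 0 -0.1; 0 0 -0.015 0 0 -0.1; 0 0 -0.015 0 0 -0.1"
}}

```text
time_s: 8.32
position: [0.4508, -0.0532, 0.0884]
tcp_rot: [1.25, 2.881, 0.001]
contact_force: [4.6, 0.5, 6.8]
opening: 0.389
```

>>> {"fn": "jog_arm", "kwargs": {
  "deltas": "0 0 -0.007 0 0 -0.05; 0 0 -0.014 0 0 -0.1; 0 0 -0.014 0 0 -0.1; 0 0 -0.014 0 0 -0.1"
}}

```text
time_s: 8.82
position: [0.4508, -0.0532, 0.0886]
tcp_rot: [1.104, 2.94, 0.001]
contact_force: [5.2, -0.9, 6.8]
opening: 0.386
```

>>> {"fn": "jog_arm", "kwargs": {
  "deltas": "0 0 -0.007 0 0 -0.05; 0 0 -0.014 0 0 -0.1; 0 0 -0.014 0 0 -0.1; 0 0 -0.014 0 0 -0.1"
}}

```text
time_s: 9.32
position: [0.4508, -0.0533, 0.0887]
tcp_rot: [0.956, 2.991, 0.001]
contact_force: [5.5, 1.0, 5.9]
opening: 0.385
```

>>> {"fn": "jog_arm", "kwargs": {
  "deltas": "0 0 -0.007 0 0 -0.05; 0 0 -0.014 0 0 -0.1; 0 0 -0.014 0 0 -0.1; 0 0 -0.014 0 0 -0.1"
}}

```text
time_s: 9.82
position: [0.4508, -0.0533, 0.0888]
tcp_rot: [0.805, 3.035, 0.0]
contact_force: [5.0, -0.5, 6.4]
opening: 0.388
```

>>> {"fn": "jog_arm", "kwargs": {
  "deltas": "0 0 -0.007 0 0 -0.05; 0 0 -0.014 0 0 -0.1; 0 0 -0.014 0 0 -0.1; 0 0 -0.014 0 0 -0.1"
}}

```text
time_s: 10.32
position: [0.4508, -0.0532, 0.0889]
tcp_rot: [0.652, 3.072, 0.0]
contact_force: [5.7, -0.3, 2.6]
opening: 0.39
```

>>> {"fn": "jog_arm", "kwargs": {
  "deltas": "0 0 -0.007 0 0 -0.05; 0 0 -0.014 0 0 -0.1; 0 0 -0.014 0 0 -0.1; 0 0 -0.014 0 0 -0.1"
}}

```text
time_s: 10.82
position: [0.4508, -0.0533, 0.0889]
tcp_rot: [0.498, 3.101, -0.0]
contact_force: [6.7, 0.1, -1.3]
opening: 0.392
```

Fz fell from 6.4 to 2.6 to -1.3 N, so the crest's support is gone at 1.25 to 1.35 rad back and the grip is holding the screw up. I'll open to let it fall, with pictures before and after.

```bash
python3 st.py; python3 - <<'E'
from h import *
for n in("wrist","scene"):
    d=r.get_image(n);cv2.imwrite(f"pics/{n}_pre.png",d["pixels"][:,:,::-1])
E
```

```text
10.825 [ 0.4508 -0.0533  0.0889] [-0.3242  0.2785  0.3449  2.2315 -0.1535  0.6517  1.383 ] F [ 6.7442  0.1308 -1.3003] [-0.1545 -1.5146  0.0359] 0.3922434963756318
[0.3132 0.9497 0.0002] jaw yaw 1.2522782715903042
d tool cm [ 0.0572  0.0708 -0.0088]
```

>>> {"fn": "jog_arm", "kwargs": {
  "deltas": "0 0 0 0 0 0; 0 0 0 0 0 0; 0 0 0 0 0 0; 0 0 0 0 0 0",
  "gripper": 0.4
}}

```text
time_s: 11.42
position: [0.4499, -0.0532, 0.0887]
tcp_rot: [-0.497, -3.102, 0.0]
contact_force: [0.3, -0.9, -0.2]
opening: 0.699
```

```bash
python3 st.py; python3 - <<'E'
from h import *
o=[]
for n in("wrist","scene"):
    d=r.get_image(n);cv2.imwrite(f"pics/{n}_post.png",d["pixels"][:,:,::-1])
    for k in("pre","post"):
        im=cv2.imread(f"pics/{n}_{k}.png")
        o.append(cv2.resize(im[200:380,190:370],(390,390)) if n=="wrist" else cv2.resize(im[200:260,222:282],(390,390),interpolation=0))
cv2.imwrite("pics/cmp.png",cv2.resize(np.vstack([np.hstack(o[:2]),np.hstack(o[2:])]),(590,590)))
E
```

```text
11.425 [ 0.4499 -0.0532  0.0887] [-0.3241  0.2784  0.3449  2.2323 -0.1535  0.6526  1.3836] F [ 0.2535 -0.9143 -0.2311] [0.0422 0.0732 0.0104] 0.6992570217618624
[ 0.3126  0.9499 -0.0002] jaw yaw 1.2528360918208183
d tool cm [-0.0318  0.0978 -0.0311]
```

View pics/cmp.png

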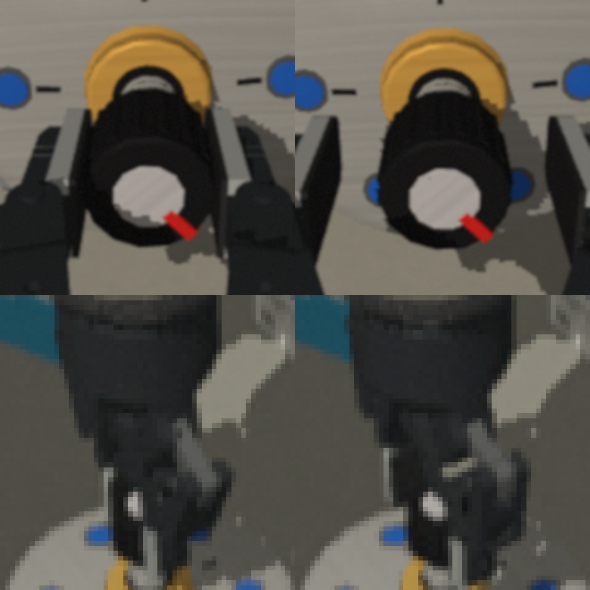

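It did not fall. The knob is at the same height in both wrist crops, with the shaft still showing, so I had only lifted its weight off a flattening crest. I'll regrip with a slight downward load and keep going back.

>>> {"fn": "jog_arm", "kwargs": {
  "deltas": "-0.08 0.08 0 0 0 0; -0.08 0.08 0 0 0 0; -0.08 0.08 0 0 0 0; -0.08 0.08 0 0 0 0; -0.08 0.08 0.04 0 0 0; -0.08 0.08 0.04 0 0 0",
  "gripper": -1,
  "newtons": 25
}}

```text
time_s: 12.28
position: [0.4511, -0.0531, 0.0884]
tcp_rot: [0.498, 3.102, -0.0]
contact_force: [-1.0, -6.2, 2.6]
opening: 0.387
```

>>> {"fn": "jog_arm", "kwargs": {
  "deltas": "0 0 0 0 0 -0.05; 0 0 0 0 0 -0.05; 0 0 0 0 0 -0.05"
}}

```text
time_s: 12.65
position: [0.4511, -0.0531, 0.0884]
tcp_rot: [0.42, 3.113, -0.001]
contact_force: [-0.2, -4.7, -0.8]
opening: 0.387
```

>>> {"fn": "jog_arm", "kwargs": {
  "deltas": "0 0 0 0 0 -0.05; 0 0 0 0 0 -0.05; 0 0 0 0 0 -0.05"
}}

```text
time_s: 13.02
position: [0.4511, -0.0531, 0.0884]
tcp_rot: [0.342, 3.123, -0.001]
contact_force: [0.7, -6.2, -1.1]
opening: 0.39
```

>>> {"fn": "jog_arm", "kwargs": {
  "deltas": "0 0 0.05 0 0 0; 0 0 0.1 0 0 0; 0 0 0.1 0 0 0"
}}

```text
time_s: 13.4
position: [0.4511, -0.0531, 0.0873]
tcp_rot: [0.342, 3.123, -0.001]
contact_force: [0.7, -4.5, -0.6]
opening: 0.388
```

```bash
python3 st.py
```

```text
13.4 [ 0.4511 -0.0531  0.0873] [-0.3045  0.2809  0.3217  2.23   -0.1448  0.6495  1.4736] F [ 0.7173 -4.5479 -0.5643] [-1.0273 -0.0879 -0.0037] 0.38817963090114294
[ 0.2165  0.9763 -0.0004] jaw yaw 1.3526079115957652
d tool cm [ 0.0712  0.0515 -0.1683]
```

It moved down 1.1 mm with no reaction, so the screw is now off the crest, at 1.45 rad back; the start lies near 1.35 to 1.4. Opening to let it drop.

>>> {"fn": "jog_arm", "kwargs": {
  "deltas": "0 0 0 0 0 0; 0 0 0 0 0 0; 0 0 0 0 0 0; 0 0 0 0 0 0",
  "gripper": 0.4
}}

```text
time_s: 13.9
position: [0.4511, -0.0526, 0.0874]
tcp_rot: [-0.341, -3.123, -0.0]
contact_force: [-0.3, -0.2, 0.1]
opening: 0.699
```

```bash
python3 st.py; python3 - <<'E'
from h import *
d=r.get_image("wrist");cv2.imwrite("pics/w4.png",d["pixels"][:,:,::-1])
a=cv2.imread("pics/wrist_post.png")
cv2.imwrite("pics/cmp2.png",np.hstack([a[180:400,170:390],d["pixels"][180:400,170:390,::-1]]))
E
```

```text
13.9 [ 0.4511 -0.0526  0.0874] [-0.3048  0.2807  0.3212  2.23   -0.1452  0.6497  1.4737] F [-0.289  -0.1683  0.0933] [ 0.0046 -0.0106 -0.0215] 0.6994323193834318
[0.216  0.9764 0.    ] jaw yaw 1.3530711900178776
d tool cm [ 0.0634  0.0064 -0.1632]
```

View pics/cmp2.png

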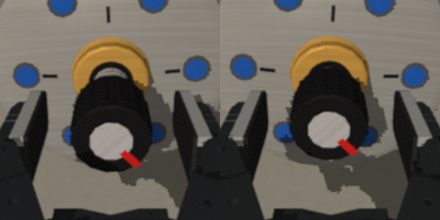

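The drop is clear: the shaft is hidden and the knob sits lower at an unchanged angle. I'll lower about 5.5 mm and grip, then turn clockwise following 1.43 mm/rad.

>>> {"fn": "jog_arm", "kwargs": {
  "deltas": "0 -0.07 0.3 0 0 0; 0 -0.07 0.55 0 0 0; 0 -0.07 0.55 0 0 0; 0 -0.07 0.55 0 0 0; 0 -0.07 0.55 0 0 0; 0 -0.07 0.55 0 0 0; 0 -0.07 0.55 0 0 0",
  "gripper": 0.4
}}

```text
time_s: 14.82
position: [0.451, -0.0534, 0.0819]
tcp_rot: [0.341, 3.123, -0.0]
contact_force: [-0.3, 0.3, 0.1]
opening: 0.698
```

```bash
python3 st.py; python3 - <<'E'
from h import *
for n in("wrist","top","scene"):
    d=r.get_image(n);cv2.imwrite(f"pics/{n}5.png",d["pixels"][:,:,::-1])
E
```

```text
14.825 [ 0.451  -0.0534  0.0819] [-0.2996  0.291   0.3181  2.2335 -0.1516  0.6363  1.4811] F [-0.3486  0.3289  0.0569] [ 0.0066 -0.0028  0.0164] 0.6976027654712231
[0.2161 0.9764 0.    ] jaw yaw 1.352955295969086
d tool cm [ 0.0677  0.0848 -0.7075]
```

View pics/wrist5.png

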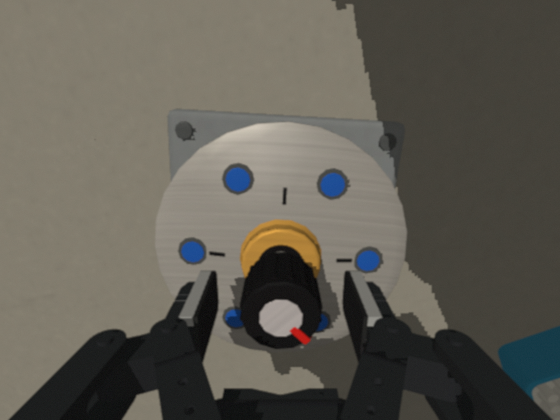

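The knob is centred at (281,318), with the stripe pointing to (302,337). Gripping.

>>> {"fn": "jog_arm", "kwargs": {
  "deltas": "0 0 0 0 0 0; 0 0 0 0 0 0; 0 0 0 0 0 0; 0 0 0 0 0 0; 0 0 0 0 0 0",
  "gripper": -1,
  "newtons": 35
}}

```text
time_s: 15.6
position: [0.451, -0.0532, 0.0819]
tcp_rot: [-0.341, -3.123, -0.0]
contact_force: [0.6, 3.3, 2.4]
opening: 0.386
```

>>> {"fn": "jog_arm", "kwargs": {
  "deltas": "0 0 0.014 0 0 0.1; 0 0 0.029 0 0 0.2; 0 0 0.043 0 0 0.3; 0 0 0.057 0 0 0.4; 0 0 0.057 0 0 0.4"
}}

```text
time_s: 16.23
position: [0.451, -0.0533, 0.0813]
tcp_rot: [-0.954, -2.993, 0.0]
contact_force: [-1.1, 1.4, 1.8]
opening: 0.385
```

```bash
python3 st.py
```

```text
16.225 [ 0.451  -0.0533  0.0813] [-0.378   0.3008  0.4105  2.2379 -0.2     0.6362  1.1312] F [-1.0939  1.3659  1.771 ] [ 0.4294  0.0856 -0.0503] 0.3851787700084732
[ 0.5787  0.8155 -0.0002] jaw yaw 0.9536052256124936
d tool cm [ 0.0904  0.0462 -0.7714]
```

>>> {"fn": "jog_arm", "kwargs": {
  "deltas": "0 0 0.021 0 0 0.15; 0 0 0.043 0 0 0.3; 0 0 0.064 0 0 0.45; 0 0 0.086 0 0 0.6; 0 0 0.107 0 0 0.75; 0 0 0.129 0 0 0.9; 0 0 0.15 0 0 1.05; 0 0 0.172 0 0 1.2; 0 0 0.193 0 0 1.35; 0 0 0.193 0 0 1.35"
}}

```text
time_s: 17.48
position: [0.4508, -0.0533, 0.0793]
tcp_rot: [2.613, 1.744, -0.001]
contact_force: [-1.1, 2.7, 3.6]
opening: 0.386
```

>>> {"fn": "jog_arm", "kwargs": {
  "deltas": "0 0 0.021 0 0 0.15; 0 0 0.043 0 0 0.3; 0 0 0.064 0 0 0.45; 0 0 0.086 0 0 0.6; 0 0 0.107 0 0 0.75; 0 0 0.129 0 0 0.9; 0 0 0.15 0 0 1.05; 0 0 0.172 0 0 1.2; 0 0 0.193 0 0 1.35; 0 0 0.2 0 0 1.4; 0 0 0.2 0 0 1.4"
}}

```text
time_s: 18.85
position: [0.4508, -0.0532, 0.0772]
tcp_rot: [-3.122, 0.348, 0.001]
contact_force: [-1.0, 4.0, 3.5]
opening: 0.384
```

```bash
python3 st.py
```

```text
18.85 [ 0.4508 -0.0532  0.0772] [-0.8921  0.5504  1.1105  2.2623 -0.7442  0.7641 -1.0538] F [-1.0462  3.9657  3.4603] [ 0.9721  0.1874 -0.0658] 0.3841753662724751
[-0.2202 -0.9755  0.    ] jaw yaw -1.792770144194182
d tool cm [-0.0467 -0.0715 -1.177 ]
```

That is half a turn (3.146 rad) with 4.7 mm of descent, though joint 3 is nearing its limit. I'll release, rewind half a turn and regrip.

>>> {"fn": "jog_arm", "kwargs": {
  "deltas": "0 0 0 0 0 0; 0 0 0 0 0 0; 0 0 0 0 0 0; 0 0 0 0 0 0",
  "gripper": 0.4
}}

```text
time_s: 19.35
position: [0.451, -0.0535, 0.0774]
tcp_rot: [3.121, -0.354, 0.0]
contact_force: [-0.5, -0.2, 0.6]
opening: 0.698
```

>>> {"fn": "jog_arm", "kwargs": {
  "deltas": "0 0 0 0 0 -0.15; 0 0 0 0 0 -0.3; 0 0 0 0 0 -0.45; 0 0 0 0 0 -0.6; 0 0 0 0 0 -0.75; 0 0 0 0 0 -0.9; 0 0 0 0 0 -1.05; 0 0 0 0 0 -1.2; 0 0 0 0 0 -1.35; 0 0 0 0 0 -1.5; 0 0 0 0 0 -1.5"
}}

```text
time_s: 20.72
position: [0.451, -0.0535, 0.0775]
tcp_rot: [-2.526, -1.867, -0.001]
contact_force: [-0.2, -0.2, -0.3]
opening: 0.701
```

>>> {"fn": "jog_arm", "kwargs": {
  "deltas": "0 0 0 0 0 -0.15; 0 0 0 0 0 -0.3; 0 0 0 0 0 -0.45; 0 0 0 0 0 -0.6; 0 0 0 0 0 -0.75; 0 0 0 0 0 -0.9; 0 0 0 0 0 -1.05; 0 0 0 0 0 -1.2; 0 0 0 0 0 -1.35; 0 0 0 0 0 -1.5; 0 0 0 0 0 -1.65; 0 0 0 0 0 -1.65"
}}

```text
time_s: 22.22
position: [0.4509, -0.0535, 0.0772]
tcp_rot: [-0.348, -3.122, -0.0]
contact_force: [-1.1, -0.6, 0.0]
opening: 0.699
```

```bash
python3 st.py; python3 - <<'E'
from h import *
d=r.get_image("wrist");cv2.imwrite(f"pics/w6.png",d["pixels"][:,:,::-1])
E
```

```text
22.225 [ 0.4509 -0.0535  0.0772] [-0.2776  0.2985  0.2935  2.2352 -0.146   0.6254  1.4711] F [-1.1359 -0.5689  0.0389] [-0.0433  0.0115 -0.0138] 0.6993230592153229
[0.2201 0.9755 0.    ] jaw yaw 1.3488303105388841
d tool cm [ 0.0597  0.1031 -1.1753]
```

View pics/w6.png

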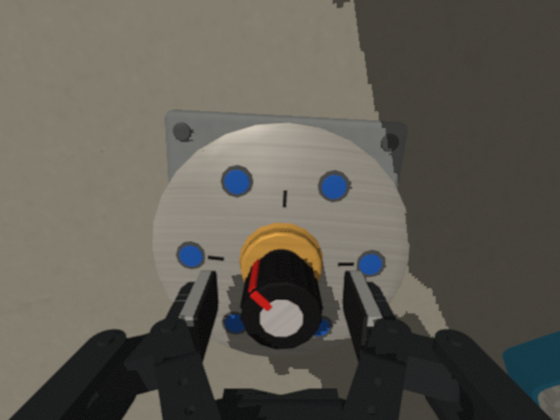

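The stripe now points up-left at (260,299), exactly opposite its earlier direction, so the half turn was transmitted. Regripping for the second half.

>>> {"fn": "jog_arm", "kwargs": {
  "deltas": "0 0 0 0 0 0; 0 0 0 0 0 0; 0 0 0 0 0 0; 0 0 0 0 0 0; 0 0 0 0 0 0",
  "gripper": -1,
  "newtons": 35
}}

```text
time_s: 22.9
position: [0.451, -0.0532, 0.0774]
tcp_rot: [-0.342, -3.123, -0.0]
contact_force: [-0.0, 2.5, 1.2]
opening: 0.389
```

>>> {"fn": "jog_arm", "kwargs": {
  "deltas": "0 0 0.021 0 0 0.15; 0 0 0.043 0 0 0.3; 0 0 0.064 0 0 0.45; 0 0 0.086 0 0 0.6; 0 0 0.107 0 0 0.75; 0 0 0.129 0 0 0.9; 0 0 0.15 0 0 1.05; 0 0 0.172 0 0 1.2; 0 0 0.193 0 0 1.35; 0 0 0.214 0 0 1.5; 0 0 0.214 0 0 1.5"
}}

```text
time_s: 24.28
position: [0.4509, -0.0533, 0.0752]
tcp_rot: [2.378, 2.053, -0.001]
contact_force: [-0.4, 0.7, 1.5]
opening: 0.384
```

>>> {"fn": "jog_arm", "kwargs": {
  "deltas": "0 0 0.021 0 0 0.15; 0 0 0.043 0 0 0.3; 0 0 0.064 0 0 0.45; 0 0 0.086 0 0 0.6; 0 0 0.107 0 0 0.75; 0 0 0.129 0 0 0.9; 0 0 0.15 0 0 1.05; 0 0 0.172 0 0 1.2; 0 0 0.193 0 0 1.35; 0 0 0.214 0 0 1.5; 0 0 0.236 0 0 1.65; 0 0 0.236 0 0 1.65"
}}

```text
time_s: 25.78
position: [0.4508, -0.0533, 0.0727]
tcp_rot: [3.122, -0.349, -0.001]
contact_force: [-0.4, 3.1, 2.4]
opening: 0.386
```

>>> {"fn": "jog_arm", "kwargs": {
  "deltas": "0 0 0 0 0 0; 0 0 0 0 0 0; 0 0 0 0 0 0"
}}

```text
time_s: 26.15
position: [0.4509, -0.0532, 0.0729]
tcp_rot: [-3.121, 0.352, 0.0]
contact_force: [-1.8, 4.5, 1.3]
opening: 0.39
```

```bash
python3 st.py; python3 - <<'E'
from h import *
for n in("wrist","top","scene"):
    d=r.get_image(n);cv2.imwrite(f"pics/{n}7.png",d["pixels"][:,:,::-1])
E
```

```text
26.15 [ 0.4509 -0.0532  0.0729] [-0.877   0.5494  1.089   2.2648 -0.7464  0.7508 -1.0571] F [-1.831   4.534   1.2897] [0.8876 0.3163 0.005 ] 0.38952495520718616
[-0.223  -0.9748 -0.0005] jaw yaw -1.795658674800065
d tool cm [-0.0547 -0.0745 -1.6118]
```

View pics/wrist7.png

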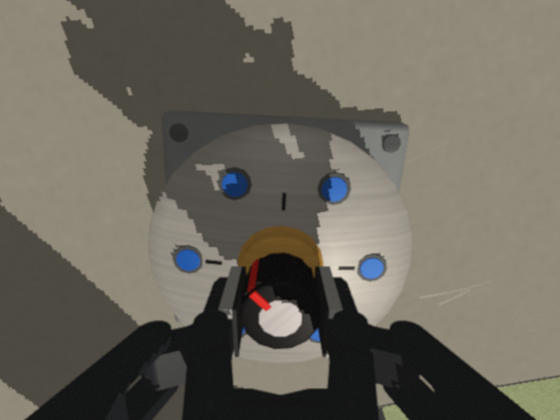

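View pics/scene7.png

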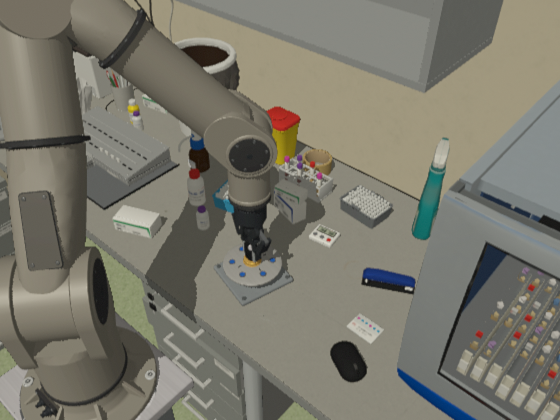

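The two strokes total 6.29 rad and 9.0 mm, and the stripe is back at its reference direction. The thread start lay 0.05 to 0.1 rad ahead of where I began, so I'll add 0.05 rad to make it a full turn from there, then hand in.

>>> {"fn": "jog_arm", "kwargs": {
  "deltas": "0 0 0.007 0 0 0.05; 0 0 0.007 0 0 0.05; 0 0 0.007 0 0 0.05; 0 0 0.007 0 0 0.05"
}}

```text
time_s: 26.8
position: [0.4508, -0.0533, 0.0727]
tcp_rot: [-3.112, 0.432, 0.001]
contact_force: [-2.5, 4.7, 1.7]
opening: 0.388
```

```bash
python3 st.py; python3 -c "
from station import r
print(r.close_job())"
```

```text
26.8 [ 0.4508 -0.0533  0.0727] [-0.8841  0.5591  1.1016  2.2651 -0.7596  0.7575 -1.0948] F [-2.4735  4.7191  1.6991] [ 1.1942  0.3812 -0.029 ] 0.3884282886028938
[-0.2723 -0.9622  0.    ] jaw yaw -1.8466109777276003
d tool cm [-0.054  -0.0751 -1.6251]
the job is handed in; nothing more can be done
None
```

The lid screw is started on its thread and the job is handed in, with the gripper still holding the knob.

- **Turning back:** I turned it counter-clockwise 1.45 rad until the upward force vanished and the tool moved down freely, then opened the gripper. The wrist picture showed the knob had dropped.
- **False alarm:** At 1.35 rad back I had already opened once, because the force had gone. The picture showed the screw had not fallen, so I regripped and turned further.
- **Turning forward:** I turned it clockwise in two half-turn grips plus 0.05 rad, 6.34 rad in all. That is about a full turn past the thread start, which I put at 0.05 to 0.1 rad forward of where the turn began.
- **Last checks:** The tool went down about 9.2 mm, matching the 9 mm pitch. Before the final 0.05 rad, the stripe had come back to its starting direction. Measured forces stayed under about 8 N, and the clock stood at 26.8 s. In the last scene picture the other things on the worktop appeared to be in their places.

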